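# Shut the handpiece away in its case

## Task

Put the rotary handpiece away in its case without picking it up: with a fingertip, push its raised tail along the case until the whole tool drops and lies flat in the front slot, then ease the stiff lid over with the fingertips, without slamming it, and press it fully shut. Do not lift or carry anything, and leave the other things in the case and on the bench where they are.

Things in the scene. Friction and masses are not known exactly. Their poses are not given: they have to be found in the camera images.
- case: Wooden hinged case, 85 x 190 mm in plan, 55 mm high when shut, screwed to a fixed base board (100 x 204 mm, 30 mm high) on the bench. Origin: centre of the case's underside, 30 mm above the bench; x points from the front (clasp side, near the robot) to the hinge side, y along its length (to the robot's left), z up. Tray: 6 mm walls and floor, wall tops at z = 34 mm, inside 72 mm (x) by 178 mm (y).
- slot (a point): Centre of the felt-lined floor of the case's front slot, where the handpiece belongs: 37 mm wide (x), 178 mm long (y), at x = -18 mm, z = 6 mm in the case's frame; axes as the case's. A partition 4 mm thick, its top 28 mm above the underside of the case, parts it from the rear compartment.
- case_lid (a joint): Lid of the case, rad: 0 is fully shut, 1.745 is its stop, leaning back past upright. It starts about upright (1.25 to 1.72). The hinge is stiff: the lid stays where it is left, and 1 to 2 N at its front edge moves it. It is a shallow shell: shut, its flat top is 55 mm above the case's underside, reaching 86 mm forward from the hinge axis. Upright, its edge is 150 mm above the bench.
- case_hinge (a point): Middle of the lid's hinge axis, which runs along the case's y at x = +44 mm, z = 34 mm in the case's frame; axes as the case's. The lid's outer face lies 21 mm from this axis: above it when shut, behind it (+x) when upright.
- lid_edge (a point): Middle of the lid's front outer edge: on the lid's outer (top) face, 86 mm from the hinge axis, half-way along the length. The frame's z axis is the normal out of the outer face, y runs along the hinge.
- handpiece: Loose rotary handpiece, 132 mm long, black body 28 mm thick with a blunt tail end, a thin pin and a round bur at the nose; 0.1 to 0.2 kg. Origin on its underside, half-way along; y axis points from tail to nose. It starts tilted: nose down on the slot's floor, tail up on the case's right-hand (-y) end wall, sticking out about 20 mm, in the lid's way. The slot has over 40 mm of spare length.
- handpiece_mid (a point): Centre of the handpiece on its axis (13 mm above its underside, half-way along). When it lies in the slot this is 19 mm above the underside of the case.
- handpiece_tail (a point): Centre of the blunt tail end of the handpiece, where it is pushed; the end is about 20 mm across. It starts about 85 mm above the bench, 54 mm above the case's underside.
- burr_block: Loose drilled wooden block, 60 x 24 x 20 mm, in the rear compartment of the case; origin at the centre of its underside. To be left alone.
- dop: Loose turned wooden dop (waisted cylinder), 30 mm across and 28 mm high, in the rear compartment of the case; origin at the centre of its underside. To be left alone.
- hammer: Chasing hammer, 189 x 56 x 27 mm, lying on the bench on the left; origin at the centre of its underside. To be left alone.
- felt_box: Small clear box, 71 x 53 x 29 mm, on the near right of the bench; origin at the centre of its underside. To be left alone.
- pad: Green ribbed pad with mounted grinding points, 100 x 78 x 63 mm, behind the case on the left; origin at the centre of its underside. To be left alone.
- syringe: Glue syringe, 26 x 134 x 16 mm, lying behind the case; origin at the centre of its underside. To be left alone.
- tin: Flat brown tin, 84 x 120 x 30 mm, behind the case on the right; origin at the centre of its underside. To be left alone.

How it is judged:
By the outcome, as a careful person would: the job done as asked, in the order asked, and still so for the second after the job is handed in, with the robot touching nothing.
It also fails if it takes over 45 s, if anything falls off the work surface, if the arm or the gripper's body presses on something with over 40 N, if the wrist force passes 120 N, or if a joint passes its speed limit or range.

## Robot

A 6-joint arm with a two-finger parallel gripper is mounted at the origin on a cart in front of the work surface, level with it; the furniture and walls round the work are solid. World frame = base frame: x ahead of the robot, y to its left, z up, the work surface at z = 0. Lengths are in m, angles in rad, forces in N, time in s.
With the tool pointing down it reaches from about 0.425 to 0.95 m from the base axis. Payload 3.5 kg.
Tool frame: the origin (TCP) lies midway between the tips of the shut fingers; the grasp point (between the pads) lies 19 mm behind it (ctrl.pinch_z is the distance from the TCP to the grasp point, in m); z points along the fingers, y is the line along which they close (so a half turn about z gives the same grasp; the last joint's range is limited). The gripper opens to 85 mm and grips with 20 to 120 N. Pads are 22 mm wide; open, the fingers measure 114 mm over their backs; the gripper's body (76 mm by 85 mm) begins 54 mm behind the grasp point. The pads swing forward as they close: fully open they stand 13 mm farther back than shut.
Start: joints at [1.169, 0.286, 1.577, -0, 1.279, -0.15], TCP at [0.168, 0.654, 0.231] pointing down, gripper open.
Joint ranges: [-2.77, 2.77], [-0.9, 2.22], [0.21, 2.48], [-1.53, 4.67], [0.24, 2.81], [-2.84, 2.84]. Speed limits (rad/s): [2.79, 2.79, 3.14, 3.14, 3.14, 3.14].

## Interface

Orientations are given as a unit quaternion [x, y, z, w].
In Python, from plant import get_state, viewer, sign_off, ctrl gives the robot as it stands. The module is installed in compiled form; this text tells all that it offers.
- The arm moves only by the shell command python3 -m handwheel 'ROWS' [FORCE]. ROWS is JSON, a list that holds one entry, the list of rows, each a list of 5 numbers: the finger opening in m, from 0 to 0.0854, then the shift along the tool's x, y, z in m, then the turn about the tool's z in degrees. In form: [[[claw, x, y, z, spin], ...]]. A call has 1 to 12 rows; each row shifts and turns the commanded pose from where the row before left it, along the tool's axes as they then stand; what a row does not reach is not made up. A row lasts 1/12 s, in which the tool goes at most 41.7 mm and 7.16 degrees, less where a joint would pass 70% of its speed; a pose out of reach is approached as far as the arm can. A call is refused whole if a number of a shift passes 0.0417 or a number of a turn 7.16, either way. A call with a gripper value outside its range is refused whole. The fingers move at their own pace and stop on an object; FORCE is the grip in N (left out, the last holds). Time passes only in rows, so rows that do not move let the fingers close. It gives the time, the measured TCP pose, the force, the opening and the grip force at its end, in the units of the state.
- get_state(): the state, without advancing time (a new reading comes with each control period).
- viewer.read_camera(name): name is "side" or "top" or "wrist"; returns the picture (400x640x3 uint8, blue, green, red); there is no depth.
- viewer.camera_params(name): a dict with "fov_y" (degrees; the focal length in pixels is half the picture's height over the tangent of half this angle, whatever the lens; pixels are square), "cx", "cy" (the principal point, pixels), "xyz" and "attitude" of the camera in the world; the wrist camera has in their place "hand_eye" (4x4, takes a point from camera to tool coordinates, whose origin is the TCP and whose axes are the flange's). Camera axes: x right, y up, looking along -z (the intrinsics and any distortion apply to the point x, -y, -z); pixel columns grow to the right and rows downward; lengths in m; the calibration is good to about 2 mm. The wrist camera is an equidistant fisheye: a pixel r from the principal point sees the ray r / f radians off the axis. A picture is of the moment at which its call begins: read the wrist's pose just before it. camera_params takes no time and is no camera call.
- sign_off(): hands the job in; it is judged then, once.
Trained networks look in the newest picture that a camera, given by its name, has taken for a name from the list of things; names that differ only in an ending like _2 or _b are one class to them, and where a whole thing is asked for, a point or a joint stands for the part that bears it (a point fixed in the world has none). Each returns a list of dicts, best first, with "confidence" (0 to 1); they miss things now and then, are a little off and sometimes report something else, mostly with a low value. They report only what shows in the picture. A call takes as long as a camera call.
- viewer.look_for(camera, name): "extent" ([left, top, width, height] as shares, 0 to 1, of the picture: columns of its width, rows of its height, round what is visible of it).
- viewer.outline_of(camera, name): "mask" (400x640 bool, what is visible of it) and "extent" ([left, top, width, height] as shares, 0 to 1, of the picture: columns of its width, rows of its height, round what is visible of it).
- viewer.pinpoint(camera, name): "xy" ([column, row] as shares, 0 to 1, of the picture: columns of its width, rows of its height: a listed point, or the origin of a listed thing).
The state is a dict: "time": time; "qpos": joint angles; "dq": joint speeds; "joint_efforts": joint torques, N m; "eef_pos": TCP position; "tcp_rot": TCP orientation; "contact_force": force on the tool from outside, world axes, zero at the start; "wrist_torque": the same for the moment, N m; "opening": opening from 0.0 (shut) to 1.0 (fully open); "finger_force": force on a finger pad.
Only numpy, scipy, OpenCV 4.12 (cv2) and the standard library are available. Lean on these libraries where they do the work, as an engineer would, in place of code of your own. Each camera call takes 0.05 s, during which the arm holds its last target. There are 200 camera calls.

## Working session

There is one attempt and no reset: what is moved stays moved. The work goes in short steps, Python scripts to look and compute and a shell command to move; the robot and the scene stay as the last step left them, time stands still between calls to the robot, and variables do not carry over. Pictures are saved under pics/ and viewed, at most 12 in all, crops included, and the job is handed in when it is done.

```bash
mkdir -p pics; cat > h.py <<'E'
import numpy as np, cv2
from plant import get_state, viewer, sign_off, ctrl
from scipy.spatial.transform import Rotation as R
def ray(cam,xy):
    p=viewer.camera_params(cam); f=200/np.tan(np.radians(p['fov_y']/2))
    u=xy[0]*640-p['cx']; v=xy[1]*400-p['cy']
    if 'xyz' in p:
        d=np.array([u/f,-v/f,-1]); a=np.array(p['attitude'])
        M=R.from_quat(a).as_matrix() if a.size==4 else a.reshape(3,3)
        return np.array(p['xyz']),M@d/np.linalg.norm(d)
    s=get_state(); T=np.array(p['hand_eye']); r=np.hypot(u,v);th=r/f
    d=np.array([np.sin(th)*u/r,-np.sin(th)*v/r,-np.cos(th)])
    M=R.from_quat(s['tcp_rot']).as_matrix()
    return M@T[:3,3]+s['eef_pos'],M@T[:3,:3]@d
def atz(r,z): return r[0]+r[1]*(z-r[0][2])/r[1][2]
def tri(r1,r2):
    A=np.stack([r1[1],-r2[1]],1); t=np.linalg.lstsq(A,r2[0]-r1[0],rcond=None)[0]
    a=r1[0]+t[0]*r1[1]; b=r2[0]+t[1]*r2[1]; return (a+b)/2,np.linalg.norm(a-b)
E
python3 - <<'E'
from h import *
for c in('side','top'):
    p=viewer.camera_params(c); print(c,p)
    im=viewer.read_camera(c); cv2.imwrite(f'pics/{c}0.png',im)
s=get_state(); print(s['eef_pos'],s['tcp_rot'],s['contact_force'],s['time'],R.from_quat(s['tcp_rot']).as_matrix().round(3))
for n in ['case','slot','case_hinge','lid_edge','handpiece','handpiece_mid','handpiece_tail']:
    q={}
    for c in('side','top'):
        o=viewer.pinpoint(c,n)
        if o: q[c]=ray(c,o[0]['xy']); print(n,c,np.array(o[0]['xy'])*[640,400],round(o[0]['confidence'],2))
    if len(q)==2: print('   ',tri(q['side'],q['top']))
E
```

```text
side {'fov_y': 53.294453334200966, 'cx': 319.84674862225586, 'cy': 204.37980703271685, 'xyz': array([1.4080593 , 0.22548568, 0.82938736]), 'attitude': array([0.26935782, 0.31711281, 0.70666178, 0.57228923])}
top {'fov_y': 42.89975686528105, 'cx': 315.29378438173876, 'cy': 213.23379054696102, 'xyz': array([0.47910518, 0.0932388 , 1.2588053 ]), 'attitude': array([-0.0307283 ,  0.02875059,  0.7134133 , -0.69947884])}
[0.16791549 0.65315492 0.23003609] [ 1.25583946e-01  9.92082390e-01 -1.05977146e-03 -2.83966866e-04] [-0.29428936  0.47497123  0.24869684] 0.1 [[-0.968  0.249 -0.001]
 [ 0.249  0.968 -0.002]
 [ 0.    -0.002 -1.   ]]
case side [332.288 223.32 ] 0.8
case top [307.072 216.6  ] 0.79
    (array([0.57542993, 0.11134544, 0.03258611]), np.float64(0.008762585226925721))
slot top [310.976 221.   ] 0.91
case_hinge side [324.48 227.2 ] 0.6
case_hinge top [316.288 192.52 ] 0.82
    (array([0.62890077, 0.09284069, 0.06395933]), np.float64(0.0011252261777292103))
lid_edge side [325.632 200.68 ] 0.8
lid_edge top [313.28 190.32] 0.73
    (array([0.62296356, 0.09594438, 0.15521011]), np.float64(0.00584207962638333))
handpiece top [329.6  222.32] 0.67
handpiece_mid top [326.976 219.   ] 0.86
handpiece_tail side [334.208 224.   ] 0.69
handpiece_tail top [356.608 227.32 ] 0.74
    (array([0.54466934, 0.05137967, 0.00242595]), np.float64(0.11388025521192013))
```

```bash
python3 - <<'E'
import cv2,numpy as np
a=cv2.imread('pics/top0.png')[100:320,170:470]; b=cv2.imread('pics/side0.png')[100:320,170:470]
cv2.imwrite('pics/c1.png',np.vstack([cv2.resize(a,(409,300)),cv2.resize(b,(409,300))]) if 0 else np.hstack([cv2.resize(a,(400,293)),cv2.resize(b,(400,293))]))
cv2.imwrite('pics/c2.png',cv2.resize(cv2.imread('pics/top0.png')[130:290,220:430],None,fx=3.6,fy=3.6,interpolation=2))
E
```

```text
(no output)
```

View pics/c2.png

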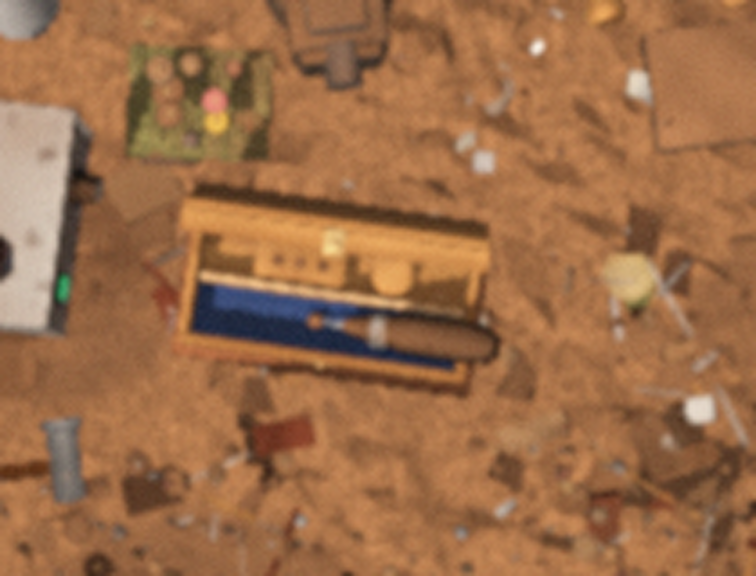

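View pics/side0.png

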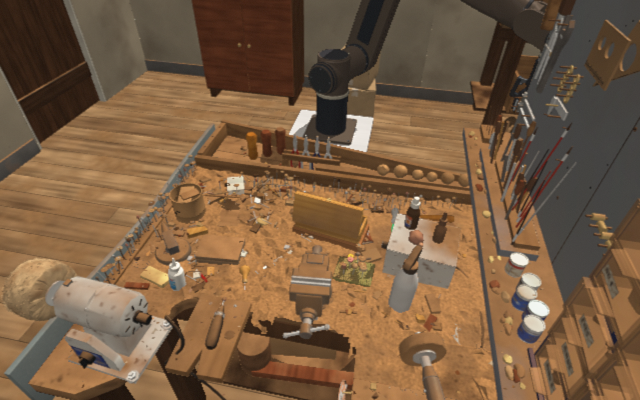

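The top view shows the case near (315,205) px, yawed a few degrees. The handpiece tail hangs over the right end at about (358,226), and the lid stands about upright. The side view only shows the lid's back, which hides the tail, so the network's side tail report is wrong.

```bash
python3 - <<'E'
from h import *
def P(x,y,z,crop=True): 
    if crop: x,y=220+x/3.6,130+y/3.6
    return atz(ray('top',(x/640,y/400)),z)
for n,a in dict(tail=(356.6,227.3,.085),slot=(311,221,.036),hinge=(316.3,192.5,.064)).items(): print(n,P(*a,crop=False).round(4))
for n,a in dict(partL=(202,273,.058),partR=(400,300,.058),frontL=(182,345,.064),frontR=(468,372,.064),lidL=(182,197,.15),lidR=(490,237,.15),lidL2=(190,225,.15),vise=(345,85,.08),tailcrop=(490,345,.085)).items(): print(n,P(*a).round(4))
for n in ['pad','tin','syringe','burr_block','dop','hammer','felt_box']:
    o=viewer.pinpoint('top',n)
    if o: print(n,atz(ray('top',o[0]['xy']),.036 if n in('dop','burr_block') else 0).round(3),round(o[0]['confidence'],2))
s=get_state();print(s['qpos'],s['opening'])
E
```

```text
tail [0.5437 0.0009 0.085 ]
slot [0.5637 0.1064 0.036 ]
hinge [0.629  0.0923 0.064 ]
partL [0.5999 0.1881 0.058 ]
partR [0.5794 0.0582 0.058 ]
frontL [0.5523 0.2014 0.064 ]
frontR [0.5309 0.0151 0.064 ]
lidL [0.6375 0.1925 0.15  ]
lidR [0.6091 0.0052 0.15  ]
lidL2 [0.6201 0.1878 0.15  ]
vise [0.7189 0.0915 0.08  ]
tailcrop [0.5471 0.0019 0.085 ]
pad [0.724 0.201 0.   ] 0.88
tin [ 0.731 -0.165  0.   ] 0.74
syringe [0.606 0.065 0.   ] 0.58
burr_block [ 0.548 -0.007  0.036] 0.71
hammer [0.472 0.369 0.   ] 0.81
felt_box [ 0.458 -0.235  0.   ] 0.67
[ 1.16900810e+00  2.86280858e-01  1.57668740e+00  2.45882395e-05
  1.27860124e+00 -1.49982088e-01] 0.9966762228555707
```

```bash
python3 -m handwheel '[[[0,0,0,0,-6.6],[0,-0.0192,-0.0267,0,0],[0,-0.0192,-0.0267,0,0],[0,-0.0192,-0.0267,0,0],[0,-0.0192,-0.0267,0,0],[0,-0.0192,-0.0267,0,0],[0,-0.0192,-0.0267,0,0],[0,-0.0192,-0.0267,0,0],[0,-0.0192,-0.0267,0,0],[0,-0.0192,-0.0267,0,0],[0,-0.0192,-0.0267,0,0],[0,-0.0192,-0.0267,0,0]]]'
python3 -m handwheel '[[[0,-0.0192,-0.0267,0,0],[0,-0.0192,-0.0267,0,0],[0,-0.0192,-0.0267,0,0],[0,-0.0192,-0.0267,0,0],[0,-0.0192,-0.0267,0,0],[0,-0.0192,-0.0267,0,0],[0,-0.0192,-0.0267,0,0],[0,-0.0192,-0.0267,0,0],[0,-0.0192,-0.0267,0,0],[0,-0.0192,-0.0267,0,0],[0,-0.0192,-0.0267,0,0],[0,-0.0192,-0.0267,0,0]]]'
python3 -m handwheel '[[[0,-0.0192,-0.0267,0,0],[0,0,0,0,0]]]'
python3 - <<'E'
from h import *
im=viewer.read_camera('wrist'); cv2.imwrite('pics/w1.png',im)
s=get_state(); print(s['time'],s['eef_pos'],R.from_quat(s['tcp_rot']).as_matrix().round(3),s['contact_force'])
p=viewer.camera_params('wrist');print(p['hand_eye'].round(3))
for n,z in dict(handpiece_tail=.085,slot=.036,handpiece_mid=.07,case_hinge=.064,lid_edge=.15).items():
    o=viewer.pinpoint('wrist',n)
    if o: print(n,np.array(o[0]['xy'])*[640,400],round(o[0]['confidence'],2),atz(ray('wrist',o[0]['xy']),z).round(4))
E
```

```text
time: 2.15
eef_pos: [0.3378, 0.3326, 0.2316]
tcp_rot: [0.068, 0.998, 0.0, 0.0]
contact_force: [0.6, -0.2, -0.4]
opening: -0.004
finger_force: 0.0
time: 3.15
eef_pos: [0.5226, -0.0165, 0.2316]
tcp_rot: [0.068, 0.998, -0.0, 0.0]
contact_force: [0.4, 0.7, 0.4]
opening: -0.001
finger_force: 0.0
time: 3.32
eef_pos: [0.5394, -0.0485, 0.2317]
tcp_rot: [0.071, 0.998, -0.001, 0.001]
contact_force: [0.2, -0.1, 0.0]
opening: 0.002
finger_force: 0.0
3.3667 [ 0.53826908 -0.04628127  0.23138235] [[-0.99  0.14  0.  ]
 [ 0.14  0.99 -0.  ]
 [-0.   -0.   -1.  ]] [ 0.63714962  0.47445004 -0.12628348]
[[ 0.     0.959  0.284  0.073]
 [ 1.    -0.    -0.001  0.   ]
 [-0.001  0.284 -0.959 -0.143]
 [ 0.     0.     0.     1.   ]]
handpiece_tail [578.688 101.92 ] 0.71 [0.466  0.2839 0.085 ]
slot [419.072 189.8  ] 0.68 [0.5626 0.0728 0.036 ]
handpiece_mid [420.096 190.   ] 0.72 [0.5528 0.0639 0.07  ]
case_hinge [453.504 238.8  ] 0.69 [0.6184 0.1064 0.064 ]
lid_edge [489.28 275.2 ] 0.57 [0.6203 0.1083 0.15  ]
```

View pics/w1.png

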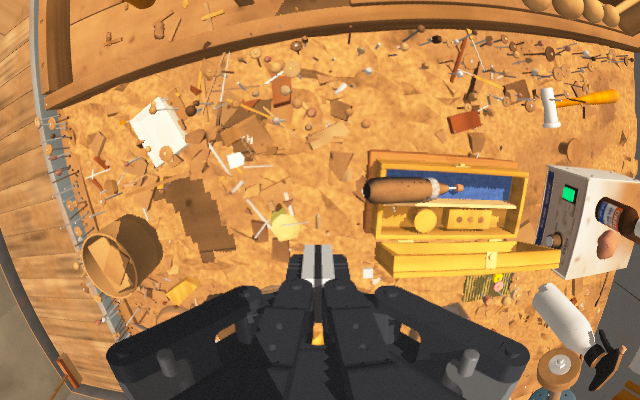

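The wrist view shows the tail at about (367,190), overhanging the case's right end. Tray top corners are near (377,163) and (528,162), and the lid is below at rows 240–275. The reported wrist tail at (579,102) is the hammer.

```bash
python3 - <<'E'
from h import *
o=np.array([.5835,.101]);ax=np.array([.99,-.14]);ay=np.array([.14,.99])
for n,(x,y,z) in dict(tail=(366,190,.085),ring=(435,188,.06),frontR=(377,163,.064),frontL=(528,162,.064),partR=(440,203,.058),partL=(520,203,.058),lidR=(380,277,.15),lidL=(560,266,.15),lidR_in=(376,240,.064)).items():
    p=atz(ray('wrist',(x/640,y/400)),z)[:2]; print(n,p.round(4),'case',((p-o)@ax).round(4),((p-o)@ay).round(4))
s=get_state();p=s['eef_pos'][:2];print('tcp case',(p-o)@ax,(p-o)@ay)
E
```

```text
tail [0.5414 0.0047] case -0.0282 -0.1013
ring [0.5556 0.0852] case -0.0254 -0.0195
frontR [0.5201 0.0216] case -0.0517 -0.0875
frontL [0.5373 0.2117] case -0.0613 0.1031
partR [0.5744 0.0916] case -0.0077 -0.0106
partL [0.5897 0.2056] case -0.0085 0.1044
lidR [0.6005 0.0022] case 0.0307 -0.0955
lidL [0.6326 0.2042] case 0.0341 0.109
lidR_in [0.6049 0.0136] case 0.0334 -0.0835
tcp case -0.026002885172253416 -0.14882831612260022
```

```bash
python3 -m handwheel '[[[0,0.001,0,0.026,0],[0,0.001,0,0.026,0],[0,0.001,0,0.026,0],[0,0.001,0,0.026,0],[0,0.001,0,0.026,0],[0,0.001,0,0.025,0],[0,0,0,0,0]]]'
python3 -m handwheel '[[[0,0,0.01,0,0],[0,0,0.01,0,0],[0,0,0.005,0,0],[0,0,0,0,0]]]'
python3 - <<'E'
from h import *
im=viewer.read_camera('wrist'); cv2.imwrite('pics/w2.png',cv2.resize(im[100:300,240:560],None,fx=2.4,fy=2.4))
E
```

```text
time: 4.2
eef_pos: [0.5269, -0.0408, 0.0711]
tcp_rot: [0.067, 0.998, 0.001, -0.005]
contact_force: [-0.5, 0.5, -0.6]
opening: -0.001
finger_force: 0.0
time: 4.53
eef_pos: [0.5364, -0.0169, 0.0785]
tcp_rot: [0.067, 0.998, -0.0, 0.002]
contact_force: [0.1, 0.2, 0.2]
opening: -0.002
finger_force: 0.0
```

View pics/w2.png

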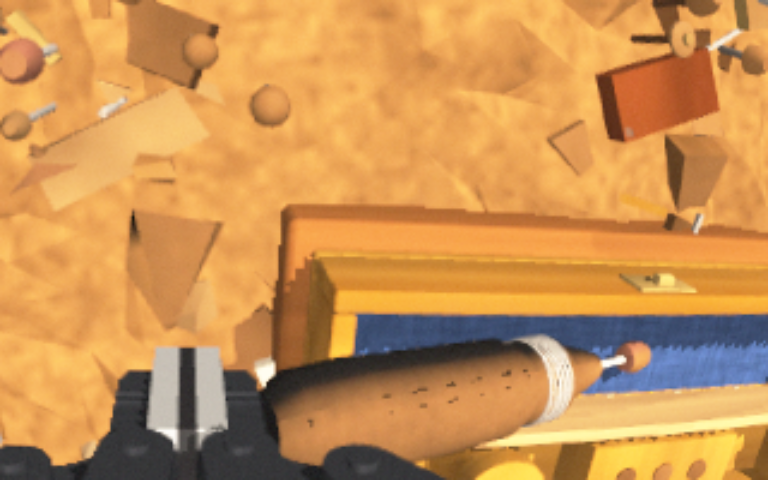

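The crop shows the shut fingers at about (187,400), just short of the tail at about (275,410) and lined up with it. I'll push slowly.

```bash
python3 -m handwheel '[[[0,0,0.003,0,0],[0,0,0.003,0,0],[0,0,0.003,0,0],[0,0,0.003,0,0]]]' 
python3 -m handwheel '[[[0,0,0.003,0,0],[0,0,0.003,0,0],[0,0,0.003,0,0],[0,0,0,0,0]]]' 
python3 - <<'E'
from h import *
im=viewer.read_camera('top'); a=cv2.resize(im[180:250,260:400],None,fx=4,fy=4)
im=viewer.read_camera('wrist'); b=cv2.resize(im[100:300,280:560],None,fx=2,fy=2)
cv2.imwrite('pics/w3.png',np.vstack([b[:300],a]))
E
```

```text
time: 4.92
eef_pos: [0.5365, -0.0064, 0.0764]
tcp_rot: [0.068, 0.998, -0.0, 0.0]
contact_force: [-0.3, -0.1, -0.3]
opening: 0.0
finger_force: 0.2
time: 5.25
eef_pos: [0.5377, 0.0031, 0.0762]
tcp_rot: [0.068, 0.998, 0.0, -0.0]
contact_force: [0.8, 0.8, 0.0]
opening: -0.003
finger_force: 0.0
```

View pics/w3.png

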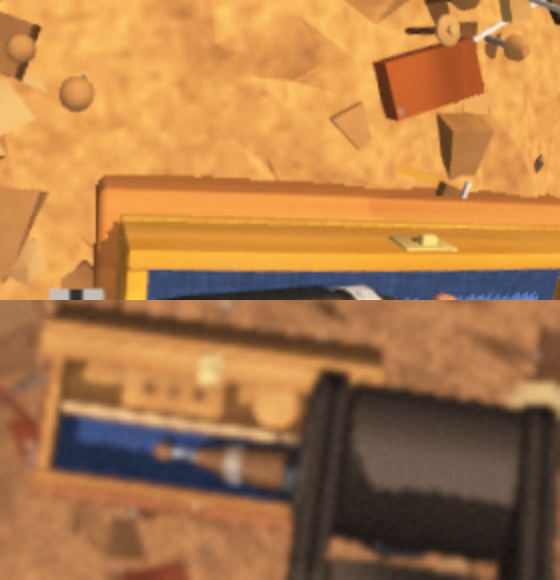

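The handpiece is sliding: its bur has moved from about column 307 to 301 in the top picture. I'll keep going; overrunning is safe at this height.

```bash
python3 -m handwheel '[[[0,0,0.003,0,0],[0,0,0.003,0,0],[0,0,0.003,0,0],[0,0,0.003,0,0],[0,0,0,0,0]]]' 
python3 -m handwheel '[[[0,0,0.003,0,0],[0,0,0.003,0,0],[0,0,0.003,0,0],[0,0,0,0,0]]]' 
python3 - <<'E'
from h import *
im=viewer.read_camera('top'); a=cv2.resize(im[180:250,260:400],None,fx=4,fy=4)
im=viewer.read_camera('wrist'); b=cv2.resize(im[150:300,280:560],None,fx=2,fy=2)
cv2.imwrite('pics/w4.png',np.vstack([b,a]))
E
```

```text
time: 5.77
eef_pos: [0.5394, 0.015, 0.0763]
tcp_rot: [0.068, 0.998, 0.0, 0.0]
contact_force: [0.8, 0.0, 0.4]
opening: 0.002
finger_force: 0.0
time: 6.1
eef_pos: [0.5406, 0.0239, 0.0763]
tcp_rot: [0.068, 0.998, 0.0, 0.0]
contact_force: [0.3, -0.0, 1.2]
opening: 0.002
finger_force: 0.0
```

View pics/w4.png

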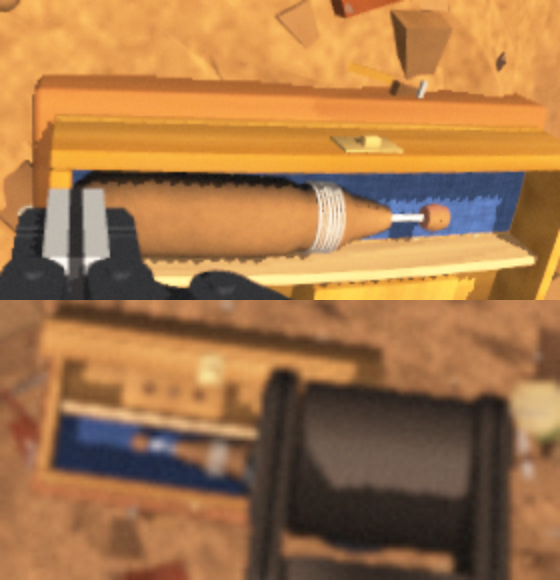

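```bash
python3 -m handwheel '[[[0,0.001,0,-0.025,0],[0,0,0,-0.035,0],[0,0,0,-0.035,0],[0,0,0,-0.035,0],[0,0,0,-0.035,0],[0,0,0,0,0]]]' 
python3 - <<'E'
from h import *
im=viewer.read_camera('wrist'); b=cv2.resize(im[130:330,240:560],None,fx=2.4,fy=2.4)
cv2.imwrite('pics/w5.png',b)
for n,z in dict(handpiece_tail=.049,handpiece_mid=.049,slot=.036,case_hinge=.064,lid_edge=.152).items():
    o=viewer.pinpoint('wrist',n)
    if o: print(n,np.array(o[0]['xy'])*[640,400],round(o[0]['confidence'],2),atz(ray('wrist',o[0]['xy']),z).round(4))
E
```

```text
time: 6.7
eef_pos: [0.5437, 0.0228, 0.2507]
tcp_rot: [0.068, 0.998, -0.001, 0.008]
contact_force: [1.2, -0.3, 1.2]
opening: 0.001
finger_force: 0.0
handpiece_tail [321.728 180.68 ] 0.94 [0.5417 0.0284 0.049 ]
handpiece_mid [373.312 188.52 ] 0.88 [0.5558 0.0851 0.049 ]
slot [386.496 179.92 ] 0.96 [0.5494 0.1036 0.036 ]
case_hinge [390.208 237.32 ] 0.97 [0.6086 0.0975 0.064 ]
lid_edge [412.096 273.2  ] 0.88 [0.6065 0.0981 0.152 ]
```

View pics/w5.png

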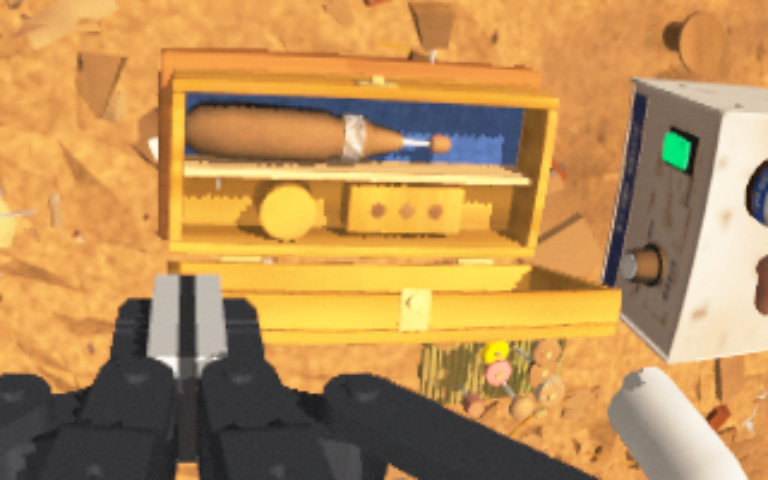

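The handpiece now lies flat in the slot: tail at about crop (187,130), inside the end wall, with bur block and dop undisturbed. Next I'll go behind the lid.

```bash
python3 -m handwheel '[[[0,-0.0218,0.0176,0,0],[0,-0.0218,0.0176,0,0],[0,-0.0218,0.0176,0,0],[0,-0.0218,0.0176,0,0],[0,-0.0218,0.0176,0,0],[0,0,0,0,0],[0,0,0,0.02,0],[0,0,0,0.025,0],[0,0,0,0.025,0],[0,0,0,0.025,0],[0,0,0,0.02,0],[0,0,0,0,0]]]' 
python3 - <<'E'
from h import *
s=get_state();print(s['eef_pos'],s['contact_force'])
im=viewer.read_camera('side'); a=cv2.resize(im[150:280,240:420],None,fx=2.2,fy=2.2)
im=viewer.read_camera('wrist'); b=cv2.resize(im[100:300,200:520],None,fx=1.2375,fy=1.2375)
cv2.imwrite('pics/w6.png',np.vstack([b,a]))
E
```

```text
time: 8.0
eef_pos: [0.6546, 0.0955, 0.1186]
tcp_rot: [0.068, 0.998, -0.0, -0.007]
contact_force: [-1.6, 0.4, -1.2]
opening: 0.0
finger_force: 0.0
[0.65455583 0.09546126 0.11856061] [-1.5715473   0.37091687 -1.15221329]
```

View pics/w6.png

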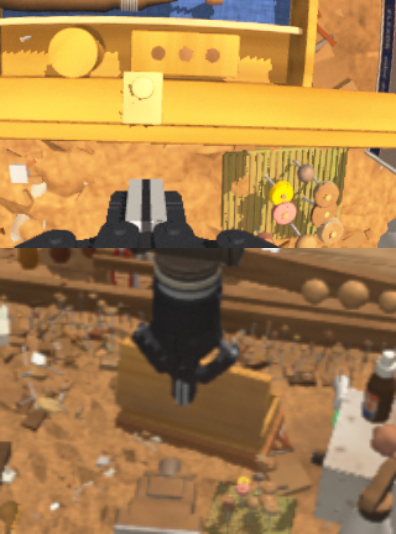

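Both views show the fingers standing free behind the lid, halfway along it. I'll push it forward gently.

```bash
python3 -m handwheel '[[[0,0.004,0,0,0],[0,0.004,0,0,0],[0,0.004,0,0,0],[0,0.004,0,0,0],[0,0.003,0,0,0],[0,0.003,0,0,0],[0,0,0,0,0]]]' 
python3 -m handwheel '[[[0,0.003,0,0,0],[0,0.003,0,0,0],[0,0.003,0,0,0],[0,0.003,0,0,0],[0,0.003,0,0,0],[0,0.003,0,0,0],[0,0.003,0,0,0],[0,0,0,0,0]]]' 
python3 - <<'E'
from h import *
s=get_state();print(s['eef_pos'],s['contact_force'])
im=viewer.read_camera('wrist'); b=im[100:300,200:520]
cv2.imwrite('pics/w7.png',b)
E
```

```text
time: 8.68
eef_pos: [0.6378, 0.0989, 0.1271]
tcp_rot: [0.068, 0.998, 0.0, 0.001]
contact_force: [0.8, 0.3, 1.7]
opening: -0.004
finger_force: 0.2
time: 9.35
eef_pos: [0.6159, 0.1016, 0.126]
tcp_rot: [0.068, 0.998, -0.0, -0.001]
contact_force: [0.5, -0.6, 0.2]
opening: -0.001
finger_force: 0.1
[0.61593568 0.1015885  0.12597611] [ 0.51153879 -0.55652575  0.19856372]
```

View pics/w7.png

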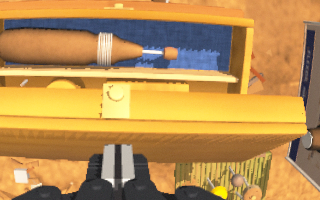

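```bash
python3 -m handwheel '[[[0,0.003,0,0.001,0],[0,0.003,0,0.001,0],[0,0.003,0,0.001,0],[0,0.003,0,0.001,0],[0,0.003,0,0.001,0],[0,0.003,0,0.001,0],[0,0.003,0,0.001,0],[0,0,0,0,0]]]' 
python3 -m handwheel '[[[0,0.0025,0,0.002,0],[0,0.0025,0,0.002,0],[0,0.0025,0,0.002,0],[0,0.0025,0,0.002,0],[0,0,0,0,0]]]' 
python3 - <<'E'
from h import *
im=viewer.read_camera('wrist'); b=im[100:300,200:520]
im=viewer.read_camera('side'); a=cv2.resize(im[150:280,240:420],(320,231))
cv2.imwrite('pics/w8.png',np.vstack([b,a]))
E
```

```text
time: 10.07
eef_pos: [0.5951, 0.1047, 0.1189]
tcp_rot: [0.068, 0.998, -0.0, -0.001]
contact_force: [-0.1, 0.2, 0.4]
opening: 0.002
finger_force: 0.1
time: 10.48
eef_pos: [0.5852, 0.106, 0.1104]
tcp_rot: [0.068, 0.998, -0.0, -0.001]
contact_force: [-0.2, 0.7, 0.1]
opening: -0.001
finger_force: 0.2
```

View pics/w8.png

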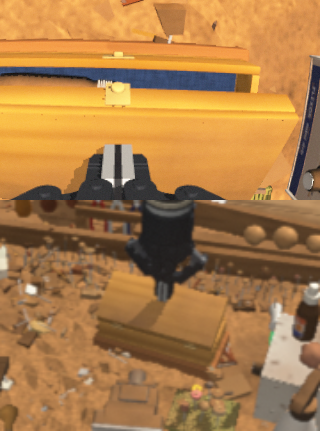

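The lid is over by about 60 degrees with no snag, and the handpiece is still in place. I'll follow it down along the arc, slowly.

```bash
python3 -m handwheel '[[[0,0.0025,0,0.002,0],[0,0.0025,0,0.002,0],[0,0.0025,0,0.002,0],[0,0.0025,0,0.002,0],[0,0.002,0,0.0015,0],[0,0.002,0,0.0015,0],[0,0.002,0,0.0015,0],[0,0.002,0,0.0015,0],[0,0,0,0,0]]]' 
python3 -m handwheel '[[[0,0.0015,0,0.0015,0],[0,0.0015,0,0.0015,0],[0,0.001,0,0.0015,0],[0,0.001,0,0.0015,0],[0,0,0,0.0015,0],[0,0,0,0,0]]]'
python3 -m handwheel '[[[0,0,0,0.001,0],[0,0,0,0.001,0],[0,0,0,0.001,0],[0,0,0,0.001,0],[0,0,0,0,0]]]'
```

```text
time: 11.33
eef_pos: [0.5676, 0.1084, 0.0967]
tcp_rot: [0.068, 0.998, -0.0, -0.001]
contact_force: [-0.6, 0.4, -0.9]
opening: 0.003
finger_force: 0.0
time: 11.83
eef_pos: [0.5629, 0.1091, 0.0892]
tcp_rot: [0.068, 0.998, 0.0, -0.001]
contact_force: [-0.2, -0.4, 0.1]
opening: -0.0
finger_force: 0.0
time: 12.25
eef_pos: [0.5633, 0.109, 0.0855]
tcp_rot: [0.068, 0.998, -0.0, -0.0]
contact_force: [0.1, -0.3, -0.2]
opening: 0.002
finger_force: 0.0
```

```bash
python3 -m handwheel '[[[0,0,0,0.001,0],[0,0,0,0.001,0],[0,0,0,0,0]]]'
python3 -m handwheel '[[[0,0,0,0.001,0],[0,0,0,0,0]]]'
python3 - <<'E'
from h import *
im=viewer.read_camera('wrist'); b=im[100:300,200:520]
im=viewer.read_camera('side'); a=cv2.resize(im[170:270,250:400],(640,427),interpolation=2)
cv2.imwrite('pics/w9.png',np.vstack([a,cv2.copyMakeBorder(b[:170],0,0,0,320,0)]))
E
```

```text
time: 12.5
eef_pos: [0.5636, 0.109, 0.0846]
tcp_rot: [0.068, 0.998, -0.0, -0.0]
contact_force: [-1.9, -0.2, 4.8]
opening: -0.001
finger_force: 2.4
time: 12.67
eef_pos: [0.5635, 0.109, 0.0846]
tcp_rot: [0.068, 0.998, -0.0, -0.0]
contact_force: [-5.2, -1.0, 9.2]
opening: 0.001
finger_force: 4.6
```

View pics/w9.png

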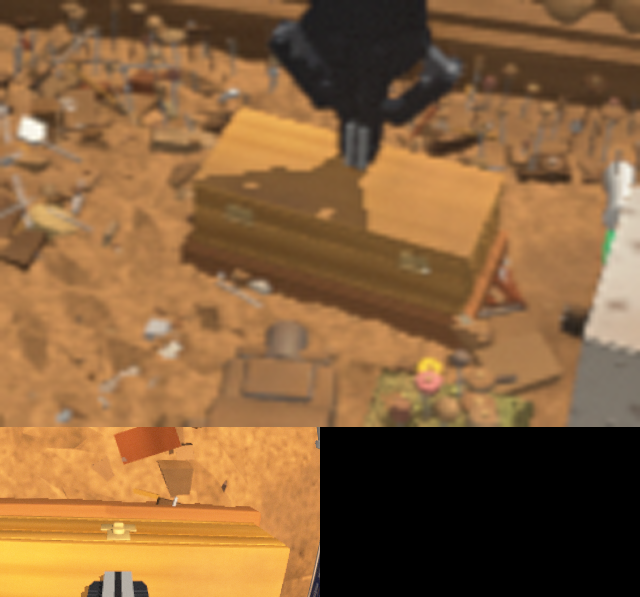

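The lid is seated: the tip stops rigidly at z = 0.085, the shut height, with 9 N on it. I'll give one firmer press, then move clear.

```bash
python3 -m handwheel '[[[0,0,0,0.001,0],[0,0,0,0.001,0],[0,0,0,0,0]]]'
python3 -m handwheel '[[[0,0,0,-0.003,0],[0,0,0,-0.005,0],[0,0,0,-0.02,0],[0,0,0,-0.03,0],[0,0,0,-0.03,0],[0,0,0,-0.02,0],[0,0,0,0,0],[0,0,0,0,0],[0,0,0,0,0]]]'
python3 - <<'E'
from h import *
q={}
for n in('lid_edge',):
    for c in('side','wrist'):
        viewer.read_camera(c); o=viewer.pinpoint(c,n)
        if o: q[c]=ray(c,o[0]['xy']); print(c,o[0]['confidence'],atz(q[c],.085))
if len(q)==2: print(tri(*q.values()))
cv2.imwrite('pics/w10.png',viewer.read_camera('wrist')[60:330,160:520])
E
```

```text
time: 13.02
eef_pos: [0.5636, 0.109, 0.0845]
tcp_rot: [0.068, 0.998, -0.0, -0.001]
contact_force: [-9.0, -0.2, 17.2]
opening: 0.001
finger_force: 8.9
time: 13.77
eef_pos: [0.5626, 0.109, 0.1873]
tcp_rot: [0.068, 0.998, -0.0, -0.001]
contact_force: [-0.7, -0.6, -0.4]
opening: 0.004
finger_force: 0.0
side 0.6 [0.53234026 0.11312927 0.085     ]
wrist 0.91 [0.54069342 0.11268753 0.085     ]
(array([0.53940082, 0.11343813, 0.09098329]), np.float64(0.0011864057434692152))
```

View pics/w10.png

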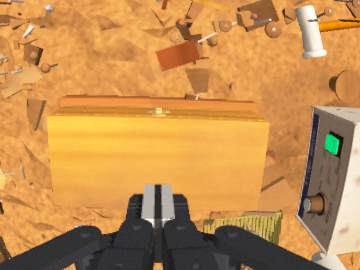

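The lid is fully shut, squarely over the case (crop (50–268, 115–205)), and the arm is clear of it. Handing in.

```bash
python3 -c "from plant import sign_off; print(sign_off())"
```

```text
the job is handed in; nothing more can be done
None
```

The handpiece lies flat in the front slot, the lid was eased over and pressed fully shut, nothing else was seen to move, and the job was handed in at about 14 s with the arm clear.

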